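# Make up two workshop kits

## Task

Make up the two workshop kits from the stock in the middle of the table. The green tray gets the grey perforated channel, the screw jar with the yellow lid and the plywood roller; the blue tray gets the pine batten and the screw jar with the red lid. Lay each long piece flat in the long compartment and stand each jar and the roller upright in a small compartment of its own, all the same way up as they are now; never tip a jar over, and leave the black-lidded jar and the little cardboard carton where they are.

Things in the scene. Friction and masses are not known exactly. Their poses are not given: they have to be found in the camera images.
- tray_green: The green kit tray, fixed, 148 (its x) by 162 mm (y). Origin: centre of its underside, on the table; z up. Walls 4 mm thick, tops 14 mm above the table; floor 3 mm thick. On the -y side one long compartment, 140 (x) by 78 mm (y) inside, centred at x 0, y -38 mm; on the +y side two small ones, each 68 (x) by 72 mm (y) inside, centred at x -36 and x +36, y +41 mm.
- tray_blue: The blue kit tray, fixed, 148 (its x) by 162 mm (y). Origin: centre of its underside, on the table; z up. Walls 4 mm thick, tops 14 mm above the table; floor 3 mm thick. On the -y side one long compartment, 140 (x) by 78 mm (y) inside, centred at x 0, y -38 mm; on the +y side two small ones, each 68 (x) by 72 mm (y) inside, centred at x -36 and x +36, y +41 mm.
- channel_c (a point): Grey steel channel with dark slots in its top and sides, an upside-down U in section: 110 mm long (its x), 36 mm wide (y), 40 mm high, 0.18 kg, flat web on top, its sides 3 mm thick and stiff enough to grip across. The point is its centre, 20 mm above its underside; z up.
- batten_c (a point): Plain pale pine batten: 110 mm long (its x), 36 mm wide (y), 40 mm high, 0.09 kg. The point is its centre, 20 mm above its underside; z up.
- jar_yellow_c (a point): The yellow-lidded screw jar, clear with steel screws inside and a yellow lid: an upright cylinder 48 mm in diameter and 62 mm tall (the lid is the top 16 mm), 0.12 kg. The point is its centre, 31 mm above its underside; z up.
- jar_red_c (a point): The red-lidded screw jar, clear with steel screws inside and a red lid: an upright cylinder 48 mm in diameter and 62 mm tall (the lid is the top 16 mm), 0.12 kg. The point is its centre, 31 mm above its underside; z up.
- roller_c (a point): Plywood roller, a stack of laser-cut discs with dark burnt seams and a dark hole in the top: an upright cylinder 48 mm in diameter and 40 mm tall, 0.06 kg. The point is its centre, 20 mm above its underside; z up.
- jar_black_c (a point): Not part of either kit, stays where it is: the black-lidded screw jar, clear with steel screws inside and a black lid: an upright cylinder 48 mm in diameter and 62 mm tall (the lid is the top 16 mm), 0.12 kg. The point is its centre, 31 mm above its underside; z up.
- carton_c (a point): Not part of either kit, stays where it is: a closed dark brown carton with a strip of white tape along its top, 85 mm long (its x), 50 mm wide (y), 40 mm high. The point is its centre, 20 mm above its underside; z up.
There are look-alikes about, which are no part of the job. There is more than one size of the part that bears roller_c; the job needs the larger.

How it is judged:
At the end, for the whole second after the job is handed in: Each piece rests on the floor of its own compartment (height within 4 mm; centre within 20 x 25 mm of the long, 14 x 16 mm of the small compartment's centre), the way up it started within 0.12 rad, released, at rest. Small compartments: either one. Black-lidded jar and carton within 25 mm of start (x of channel_c in the frame of tray_green between -0.02 and 0.02 m and y of channel_c in the frame of tray_green between -0.063 and -0.013 m and z of channel_c in the frame of tray_green between 0.019 and 0.027 m and x of batten_c in the frame of tray_blue between -0.02 and 0.02 m and y of batten_c in the frame of tray_blue between -0.063 and -0.013 m and z of batten_c in the frame of tray_blue between 0.019 and 0.027 m and (((x of jar_yellow_c in the frame of tray_green between 0.022 and 0.05 m and y of jar_yellow_c in the frame of tray_green between 0.025 and 0.057 m and z of jar_yellow_c in the frame of tray_green between 0.03 and 0.038 m) and (x of roller_c in the frame of tray_green between -0.05 and -0.022 m and y of roller_c in the frame of tray_green between 0.025 and 0.057 m and z of roller_c in the frame of tray_green between 0.019 and 0.027 m)) or ((x of jar_yellow_c in the frame of tray_green between -0.05 and -0.022 m and y of jar_yellow_c in the frame of tray_green between 0.025 and 0.057 m and z of jar_yellow_c in the frame of tray_green between 0.03 and 0.038 m) and (x of roller_c in the frame of tray_green between 0.022 and 0.05 m and y of roller_c in the frame of tray_green between 0.025 and 0.057 m and z of roller_c in the frame of tray_green between 0.019 and 0.027 m))) and ((x of jar_red_c in the frame of tray_blue between 0.022 and 0.05 m and y of jar_red_c in the frame of tray_blue between 0.025 and 0.057 m and z of jar_red_c in the frame of tray_blue between 0.03 and 0.038 m) or (x of jar_red_c in the frame of tray_blue between -0.05 and -0.022 m and y of jar_red_c in the frame of tray_blue between 0.025 and 0.057 m and z of jar_red_c in the frame of tray_blue between 0.03 and 0.038 m)) and angle between each of channel_c, batten_c, jar_yellow_c, jar_red_c, roller_c's own z axis and vertical below 0.12 rad and linear speed of each of channel, batten, jar_yellow, jar_red, roller below 0.02 m/s and distance of each of jar_black_c, carton_c from where it was at the start of the episode below 0.025 m); the robot touches nothing.
It fails at once if a jar is tipped over (more than 0.6 rad) (angle between any of jar_yellow_c, jar_red_c, jar_black_c's own z axis and vertical above 0.6 rad).
It fails at once if the black-lidded jar or the carton is moved by more than 25 mm (distance of any of jar_black_c, carton_c from where it was at the start of the episode above 0.025 m).
It also fails if it takes over 122 s, if anything falls off the work surface, if the arm or the gripper's body presses on something with over 40 N, if the wrist force passes 120 N, or if a joint passes its speed limit or range.

## Robot

A 7-joint arm with a two-finger parallel gripper is mounted at the origin on the work surface. World frame = base frame: x ahead of the robot, y to its left, z up, the work surface at z = 0. Lengths are in m, angles in rad, forces in N, time in s.
With the tool pointing down it reaches from about 0.4 to 0.875 m from the base axis. Payload 6.5 kg.
Tool frame: the origin (TCP) lies between the finger pads; the fingertips stand 14 mm ahead of it and the grasp point (between the pads) lies 5 mm behind it (env.finger_overhang is the distance from the TCP to the fingertips, in m); z points along the fingers, y is the line along which they close (so a half turn about z gives the same grasp; the last joint's range is limited). The gripper opens to 85 mm and grips with 20 to 120 N. Pads are 22 mm wide; open, the fingers measure 114 mm over their backs; the gripper's body (76 mm by 85 mm) begins 54 mm behind the grasp point. The pads swing forward as they close: fully open they stand 13 mm farther back than shut.
Start: joints at [-0.066, 0.536, -0.004, 1.538, 0.003, 1.067, -0.071], TCP at [0.65, 0, 0.245] pointing down, gripper open.
Joint ranges: [-2.7, 2.7], [-0.37, 2.16], [-1.27, 1.26], [0.24, 2.4], [-1.31, 4.45], [0.19, 1.91], [-2.76, 2.76]. Speed limits (rad/s): [2.39, 2.39, 3.14, 3.14, 3.14, 3.14, 3.14].

## Interface

Orientations are given as a unit quaternion [w, x, y, z].
In Python, from workcell import env, grab_frame, camera_model gives the robot as it stands.
- The arm moves only by the tool play_rows, never from a script. Its argument "commands" is a list of rows, each a list of 4 numbers: the shift along the tool's x, y, z in mm, then the turn about the tool's z in rad. A call has 1 to 12 rows; each row is the pose to reach, as a shift and turn from the pose commanded when the call began, along the tool's axes at that moment; what a row does not reach only later rows make up. A row lasts 1/8 s, in which the tool goes at most 62.5 mm and 10.7 degrees, less where a joint would pass 70% of its speed; a pose out of reach is approached as far as the arm can. A call with a gripper value outside its range is refused whole. "gripper" is the gripper command: -1 is fully open, 1 is shut, values between are in proportion, set as the call begins (left out, the last holds). The fingers move at their own pace and stop on an object; "force" is the grip in N (left out, the last holds). Time passes only in rows, so rows that repeat a pose let the fingers close. It gives the time, the measured TCP pose, the force, the opening and the grip force at its end, in the units of the state.
- env.read_state(): the state, without advancing time (a new reading comes with each control period).
- grab_frame(name): name is "scene" or "side" or "wrist"; returns (picture, depth): 400x640x3 uint8, red, green, blue; 400x640 float32, m along the optical axis (not along the pixel's ray), 0 where there is no reading.
- camera_model(name): a dict with "intrinsics" (3x3 intrinsics, pixels), "T" (4x4, takes a point from camera to world coordinates). Camera axes: x right, y down, z forward; pixel columns grow to the right and rows downward; lengths in m; the calibration is good to about 2 mm. A picture is of the moment at which its call begins: read the wrist's pose just before it. camera_model takes no time and is no camera call; for the wrist camera it gives the pose at the moment of the call.
- env.sign_off(): hands the job in; it is judged then, once.
The state is a dict: "time": time; "qpos": joint angles; "joint_vel": joint speeds; "joint_torque": joint torques, N m; "tool_pos": TCP position; "eef_rot": TCP orientation; "wrist_force": force on the tool from outside, world axes, zero at the start; "moment": the same for the moment, N m; "width": finger opening in m; "gripper_force": force on a finger pad.
Only numpy, scipy, OpenCV 4.12 (cv2) and the standard library are available. Lean on these libraries where they do the work, as an engineer would, in place of code of your own. Each camera call takes 0.05 s, during which the arm holds its last target. There are 200 camera calls.

## Working session

There is one attempt and no reset: what is moved stays moved. The work goes in short steps, Python scripts to look and compute and a tool call to move; the robot and the scene stay as the last step left them, time stands still between calls to the robot, and variables do not carry over. Pictures are saved under pics/ and viewed, at most 14 in all, crops included, and the job is handed in when it is done.

Besides the shell and the picture viewer there is one more tool, called after ">>>" as a command line: name --pt "numbers of a row" for each row, then --argument value for the rest. play_rows: Moves the arm, as the interface text tells. Its arguments: {"type":"object","properties":{"commands":{"type":"array","items":{"type":"array","items":{"type":"number"}}},"gripper":{"type":"number"},"force":{"type":"number"}},"required":["commands"]}

```bash
ls; mkdir -p pics; cat > h.py <<'E'
import numpy as np,cv2
from workcell import env,grab_frame,camera_model
def snap(n,f):
    m=camera_model(n); p,d=grab_frame(n); cv2.imwrite('pics/'+f+'.png',p[:,:,::-1]); np.savez('pics/'+f,p=p,d=d,K=m['intrinsics'],T=m['T']); return p,d,m
def load(f):
    z=np.load('pics/'+f+'.npz'); return z['p'],z['d'],z['K'],np.array(z['T'])
def ray(K,T,u,v,z):
    r=T[:3,:3]@np.linalg.inv(K)@np.array([u,v,1.]); o=T[:3,3]; return o+r*(z-o[2])/r[2]
def cloud(d,K,T):
    v,u=np.mgrid[:d.shape[0],:d.shape[1]]; P=np.stack([(u-K[0,2])/K[0,0]*d,(v-K[1,2])/K[1,1]*d,d],-1); return P@T[:3,:3].T+T[:3,3]
E
python3 - <<'E'
from h import *
for n in('scene','side'):
    p,d,m=snap(n,n+'0'); print(n,m['T'].round(3).tolist())
s=env.read_state();print(s['time'],s['tool_pos'],s['eef_rot'],s['width'])
E
```

```text
pics
scene [[0.352, 0.563, -0.748, 1.181], [0.936, -0.21, 0.283, -0.229], [0.003, -0.799, -0.601, 0.563], [0.0, 0.0, 0.0, 1.0]]
side [[-0.981, -0.1, 0.164, 0.335], [-0.192, 0.475, -0.859, 1.057], [0.008, -0.874, -0.486, 0.645], [0.0, 0.0, 0.0, 1.0]]
0.1 [ 6.49436053e-01 -9.00669071e-06  2.44506353e-01] [-5.16586265e-04  7.07084599e-01  7.07128514e-01 -6.06130555e-04] 0.08556277801645708
```

View pics/scene0.png

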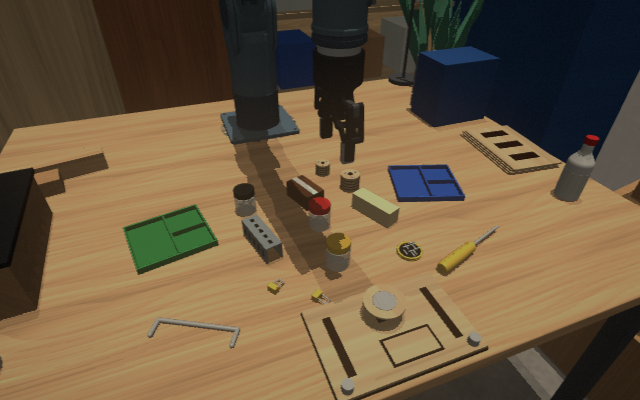

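View pics/side0.png

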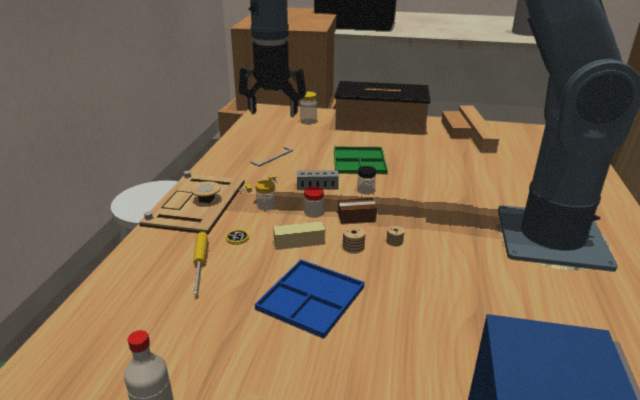

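The scene view shows these candidates:
- **Rollers:** large at (350,180), small at (323,168). The larger is the one wanted.
- **Jars in the stock:** yellow (339,250), red (320,213) and black (245,199). A second yellow-lidded jar stands far off in the side view at (309,107). It's outside the middle stock, so I take it as a look-alike.
- **Other stock:** channel (262,238), batten (375,206), carton (305,192).

Next I measure.

```bash
cat > meas.py <<'E'
from h import *
A=[];C=[]
for f in('scene0','side0'):
    p,d,K,T=load(f); P=cloud(d,K,T); ok=(d>0)&(P[...,0]>.35)&(P[...,0]<.95)&(abs(P[...,1])<.45)&(P[...,2]>.02)&(P[...,2]<.09)
    A.append(P[ok]);C.append(p[ok])
    hsv=cv2.cvtColor(p,cv2.COLOR_RGB2HSV)
    for n,lo,hi in(('green',(50,120,40),(75,255,255)),('blue',(105,150,60),(125,255,255))):
        m=cv2.inRange(hsv,lo,hi)&((abs(P[...,2]-.01)<.02)&(P[...,0]<1)&(d>0)).astype('u1')*255
        c=max(cv2.findContours(m,0,1)[0],key=cv2.contourArea)[:,0]
        g=np.array([ray(K,T,u,v,.014)[:2] for u,v in c],'f4')
        r=cv2.minAreaRect(g*1000);print(f,n,np.round(r[0]),np.round(r[1]),round(r[2],1),'px',c.min(0),c.max(0))
for name,S in(('scene',slice(0,1)),('side',slice(1,2)),('both',slice(0,2))):
    P=np.concatenate(A[S]);c=np.concatenate(C[S])
    ij=np.round((P[:,:2]-[.3,-.5])/.002).astype(int);G=np.zeros((400,500),'u1');G[ij[:,0],ij[:,1]]=255
    G=cv2.morphologyEx(G,cv2.MORPH_CLOSE,np.ones((3,3)));n,L=cv2.connectedComponents(G);l=L[ij[:,0],ij[:,1]]
    for k in range(1,n):
        q=l==k
        if q.sum()<60:continue
        h=np.percentile(P[q,2],95);t=q&(P[:,2]>h-.006)
        r=cv2.minAreaRect((P[t,:2]*1000).astype('f4'))
        print(name,q.sum(),'h%.3f'%h,np.round(r[0]),np.round(r[1]),round(r[2],1),c[t].mean(0).round())
E
python3 meas.py
```

```text
scene0 green [ 485. -309.] [146. 159.] 11.2 px [124 205] [216 269]
scene0 blue [503. 312.] [159. 128.] 71.6 px [390 168] [463 196]
side0 green [ 478. -298.] [145. 172.] 9.6 px [335 147] [386 172]
side0 blue [494. 322.] [167. 149.] 71.4 px [256 261] [362 335]
scene 87 h0.032 [361.  89.] [22. 35.] 0.6 [128. 107.  75.]
scene 629 h0.041 [448.   7.] [89. 52.] 19.0 [98. 78. 59.]
scene 281 h0.041 [440. 130.] [47. 47.] 53.3 [145. 122.  87.]
scene 496 h0.062 [ 444. -137.] [48. 45.] 18.8 [47. 38. 28.]
scene 767 h0.040 [560. 138.] [110.  37.] 23.0 [163. 160. 111.]
scene 807 h0.041 [ 574. -129.] [112.  37.] 13.4 [108. 107.  97.]
scene 550 h0.062 [555.   5.] [45. 46.] 68.5 [111.  36.  28.]
scene 698 h0.062 [680.  -2.] [46. 47.] 67.9 [112.  88.  37.]
scene 351 h0.026 [756. 222.] [ 21. 100.] 20.1 [170. 144.  57.]
scene 1233 h0.047 [825.  20.] [71. 73.] 56.9 [162. 143. 109.]
scene 150 h0.027 [926. -90.] [18. 18.] 32.0 [139. 133. 118.]
scene 114 h0.027 [925. 130.] [18. 18.] 17.1 [131. 125. 112.]
side 96 h0.033 [359.  94.] [18. 39.] 3.3 [148. 123.  86.]
side 667 h0.042 [447.   9.] [85. 55.] 18.8 [104.
[... 527 characters left out ...]
2. 22.] 89.5 [142. 117.  83.]
both 1296 h0.042 [448.   9.] [89. 56.] 19.1 [102.  80.  62.]
both 660 h0.042 [438. 132.] [49. 51.] 35.4 [154. 129.  92.]
both 869 h0.063 [ 443. -134.] [47. 50.] 6.1 [39. 35. 28.]
both 1605 h0.042 [559. 140.] [110.  41.] 22.8 [169. 164. 114.]
both 1341 h0.042 [ 572. -126.] [114.  48.] 15.9 [108. 107.  98.]
both 996 h0.063 [554.   7.] [47. 52.] 21.1 [120.  33.  26.]
both 1124 h0.063 [677.  -1.] [49. 50.] 12.2 [115.  91.  34.]
both 621 h0.027 [756. 223.] [ 23. 103.] 19.1 [173. 146.  48.]
both 1651 h0.048 [825.  19.] [72. 75.] 41.2 [162. 142. 108.]
both 181 h0.027 [924. -89.] [18. 21.] 59.4 [136. 130. 116.]
both 160 h0.028 [924. 130.] [18. 21.] 21.8 [131. 125. 113.]
```

```bash
cat >> h.py <<'E'
def mv(x,y,z,yaw=None):
    "shift (mm, tool axes) and turn to TCP x,y,z mm with closing line at yaw deg"
    s=env.read_state();w,a,b,c=s['eef_rot']
    from scipy.spatial.transform import Rotation as R
    M=R.from_quat([a,b,c,w]).as_matrix(); p=s['tool_pos']*1000
    cur=np.arctan2(M[1,1],M[0,1]); t=0 if yaw is None else -((np.radians(yaw)-cur+np.pi/2)%np.pi-np.pi/2)
    print('t%.1f'%s['time'],'at',p.round(1),'yaw %.1f'%np.degrees(cur),'w%.1f'%(s['width']*1e3),'q7 %.2f'%s['qpos'][6],'shift',(M.T@(np.array([x,y,z])-p)).round(1),'turn %.3f'%t)
E
python3 - <<'E'
from h import *
p=load('scene0')[0]
c=cv2.resize(p[150:280,225:405],None,fx=3.5,fy=3.5,interpolation=2)
q=cv2.resize(load('side0')[0][80:200,230:400],(c.shape[1]//2,220))
w,_,m=snap('wrist','wrist0');print(m['T'].round(3).tolist())
o=np.zeros((c.shape[0]+220,c.shape[1],3),'u1')[:600];o[:c.shape[0]]=c;r=o.shape[0]-c.shape[0];o[c.shape[0]:,:q.shape[1]]=q[:r];
o[c.shape[0]:,q.shape[1]:][:, :230]=cv2.resize(w,(230,144))[:r]
cv2.imwrite('pics/crop0.png',o[:,:,::-1])
mv(678,-1,120,-78)
E
```

```text
[[1.0, 0.001, -0.001, 0.65], [0.001, -0.95, -0.313, 0.081], [-0.002, 0.313, -0.95, 0.374], [0.0, 0.0, 0.0, 1.0]]Traceback (most recent call last):
  File "<stdin>", line 7, in <module>
ValueError: could not broadcast input array from shape (144,230,3) into shape (145,230,3)
```

```bash
python3 - <<'E'
from h import *
p=load('scene0')[0]
c=cv2.resize(p[150:280,225:405],(540,390),interpolation=2)
q=cv2.resize(load('side0')[0][80:200,230:400],(270,200));w=cv2.resize(load('wrist0')[0],(270,200))
cv2.imwrite('pics/crop0.png',np.vstack([c,np.hstack([q,w])])[:,:,::-1])
mv(678,-1,130,-78)
E
```

```text
t0.1 at [649.5  -0.  244.6] yaw 0.0 w85.4 q7 -0.07 shift [ -1.   28.6 114.6] turn 1.361
```

View pics/crop0.png

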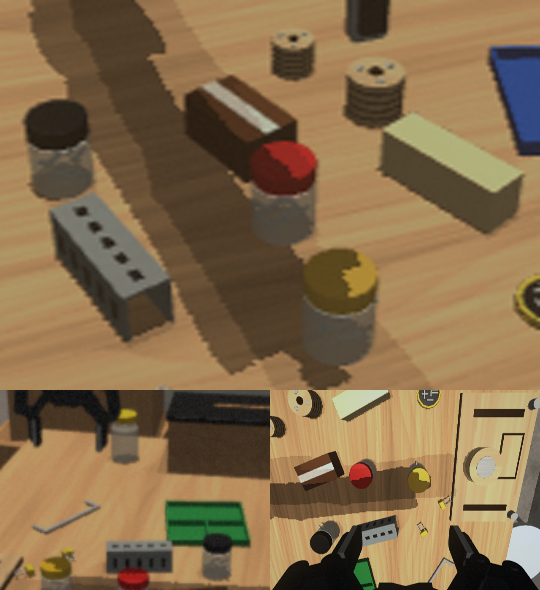

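The crop shows the large roller at (375,90) and the small one at (292,52), with the stock's yellow jar at (340,305). The far jar in the lower-left panel stands off the work area, so I start with the stock's yellow one.

>>> play_rows --pt "0 10 40 0.18" --pt "-1 29 95 0.36" --pt "-1 29 115 0.54" --pt "-1 29 115 0.72" --pt "-1 29 115 0.9" --pt "-1 29 115 1.08" --pt "-1 29 115 1.26" --pt "-1 29 115 1.361" --pt "-1 29 115 1.361" --pt "-1 29 115 1.361" --gripper -1 --force 40

```text
time: 1.4
tool_pos: [0.6789, -0.001, 0.1301]
eef_rot: [-0.0, 0.994, 0.106, -0.0]
wrist_force: [0.6, -0.2, -0.2]
width: 0.0854
gripper_force: 0.0
```

```bash
cat > w.py <<'E'
from h import *
import sys
# wrist view: clusters of tops in world mm
def tops(f,zmin=.02,lo=(.3,-.5),show=1):
    p,d,m=snap('wrist',f);P=cloud(d,m['intrinsics'],m['T']);ok=(d>0)&(P[...,2]>zmin)&(P[...,2]<.075)
    Q=P[ok];c=p[ok];ij=np.round((Q[:,:2]-[.2,-.6])/.002).astype(int);g=(ij>=0).all(1)&(ij<600).all(1);Q=Q[g];c=c[g];ij=ij[g]
    G=np.zeros((600,600),'u1');G[ij[:,0],ij[:,1]]=255
    n,L=cv2.connectedComponents(cv2.morphologyEx(G,cv2.MORPH_CLOSE,np.ones((3,3))));l=L[ij[:,0],ij[:,1]]
    for k in range(1,n):
        q=l==k
        if q.sum()<150:continue
        h=np.percentile(Q[q,2],95);t=q&(Q[:,2]>h-.006)
        r=cv2.minAreaRect((Q[t,:2]*1000).astype('f4'));print('h%.3f'%h,np.round(r[0]),np.round(r[1]),round(r[2],1),c[t].mean(0).round())
E
python3 - <<'E'
from w import *
tops('wrist1');mv(678,-1,35,-78)
E
```

```text
h0.042 [ 578. -113.] [46.  9.] 13.5 [ 96. 100.  97.]
h0.042 [576. 147.] [74. 38.] 22.7 [184. 190. 135.]
h0.064 [563.  10.] [30. 47.] 22.8 [77. 17. 14.]
h0.064 [678.  -1.] [47. 47.] 39.2 [94. 73. 24.]
h0.027 [761. 194.] [14. 43.] 15.5 [179. 158.  51.]
h0.048 [796.  15.] [13. 53.] 12.0 [188. 176. 124.]
t1.4 at [678.9  -1.  130.1] yaw -77.9 w85.8 q7 -1.22 shift [-0.8 -0.2 95.1] turn 0.002
```

>>> play_rows --pt "-1 0 45 0" --pt "-1 0 80 0" --pt "-1 0 95 0" --pt "-1 0 95 0"

```text
time: 1.95
tool_pos: [0.6776, -0.0013, 0.0347]
eef_rot: [-0.0, 0.994, 0.105, -0.001]
wrist_force: [0.9, 0.9, 0.7]
width: 0.0854
gripper_force: 0.0
```

>>> play_rows --pt "0 0 0 0" --pt "0 0 0 0" --pt "0 0 0 0" --pt "0 0 0 0" --pt "0 0 0 0" --pt "0 0 -30 0" --pt "0 0 -80 0" --pt "0 0 -140 0" --pt "0 0 -165 0" --pt "0 0 -165 0" --gripper 1

```text
time: 3.2
tool_pos: [0.6793, -0.0012, 0.2027]
eef_rot: [0.0, 0.994, 0.105, 0.002]
wrist_force: [-0.2, 0.2, -2.1]
width: 0.0469
gripper_force: 41.6
```

```bash
python3 - <<'E'
from h import *
mv(482,-305,200,-79)
E
```

```text
t3.2 at [679.3  -1.2 202.7] yaw -78.0 w46.9 q7 -1.24 shift [-256.3  256.     1.7] turn 0.018
```

>>> play_rows --pt "-40 40 0 0" --pt "-80 80 0 0" --pt "-120 120 0 0" --pt "-160 160 0 0" --pt "-200 200 0 0" --pt "-240 240 0 0.018" --pt "-256 256 0 0.018" --pt "-256 256 0 0.018" --pt "-256 256 0 0.018"

```text
time: 4.32
tool_pos: [0.4814, -0.3032, 0.1992]
eef_rot: [-0.001, 0.995, 0.097, -0.001]
wrist_force: [0.6, 0.4, -0.7]
width: 0.0471
gripper_force: 41.6
```

```bash
cat > tray.py <<'E'
from h import *
def tray(f,col):
    p,d,m=snap('wrist',f);hsv=cv2.cvtColor(p,cv2.COLOR_RGB2HSV);P=cloud(d,m['intrinsics'],m['T'])
    lo,hi={'green':((45,100,25),(80,255,255)),'blue':((105,130,40),(125,255,255))}[col]
    M=(cv2.inRange(hsv,lo,hi)>0)&(d>0)
    r=cv2.minAreaRect((P[M][:,:2]*1000).astype('f4'));print(col,np.round(r[0],1),np.round(r[1]),round(r[2],1))
    t=M&(abs(P[...,2]-.014)<.004);r=cv2.minAreaRect((P[t][:,:2]*1000).astype('f4'));print('tops',t.sum(),np.round(r[0],1),np.round(r[1]),round(r[2],1))
    W=P[t][:,:2]*1000;return W,r
E
python3 - <<'E'
from tray import *
W,r=tray('wtg','green')
I=np.full((300,300,3),255,'u1')
ij=np.round(W-np.array([330,-455])).astype(int);g=((ij>=0)&(ij<300)).all(1);I[ij[g][:,0],ij[g][:,1]]=(0,150,0)
cv2.imwrite('pics/tg.png',np.hstack([cv2.resize(load('wtg')[0][:,:,::-1],(480,300)),I]));mv(0,0,200)
E
```

```text
green [ 482.4 -307.6] [147. 164.] 11.2
tops 3733 [ 482.5 -308.8] [147. 162.] 11.1
t4.4 at [ 481.7 -303.   199.4] yaw -78.9 w47.0 q7 -0.69 shift [-4.141e+02 -3.903e+02  2.000e-01] turn 0.000
```

View pics/tg.png

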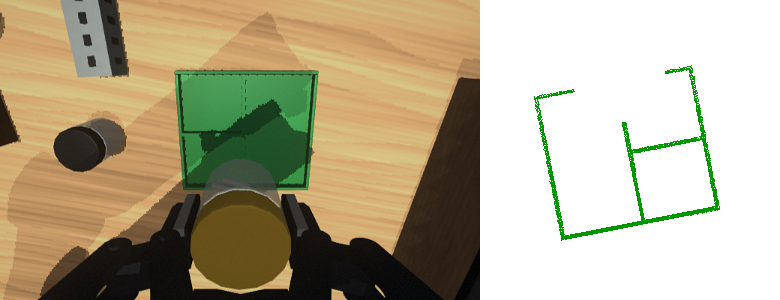

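The picture shows the green tray at (245,130), with the small compartments on its +y side. Its centre is (482.5,-308.5) with yaw 11.1°. The yellow jar goes to (510,-261).

```bash
python3 - <<'E'
from h import *
mv(510,-261.4,38,-78.9)
E
```

```text
t4.4 at [ 481.7 -303.   199.4] yaw -78.9 w47.0 q7 -0.69 shift [ 35.9 -35.1 161.5] turn 0.001
```

>>> play_rows --pt "20 -18 20 0" --pt "36 -35 50 0" --pt "36 -35 90 0" --pt "36 -35 125 0" --pt "36 -35 145 0" --pt "36 -35 155 0" --pt "36 -35 161 0" --pt "36 -35 161 0" --pt "36 -35 161 0"

```text
time: 5.5
tool_pos: [0.5103, -0.264, 0.04]
eef_rot: [0.0, 0.995, 0.096, 0.001]
wrist_force: [-0.2, 0.9, -2.1]
width: 0.0473
gripper_force: 41.7
```

>>> play_rows --pt "0 0 0 0" --pt "0 0 0 0" --pt "0 0 0 0" --pt "0 0 -10 0" --pt "0 0 -40 0" --pt "0 0 -90 0" --pt "0 0 -150 0" --pt "0 0 -150 0" --gripper -0.45

```text
time: 6.5
tool_pos: [0.5125, -0.2655, 0.1948]
eef_rot: [0.002, 0.995, 0.096, 0.004]
wrist_force: [0.2, 0.7, -0.6]
width: 0.062
gripper_force: 0.0
```

```bash
python3 - <<'E'
from h import *
mv(439,131.5,130,-78.9)
E
```

```text
t6.5 at [ 512.5 -265.5  194.8] yaw -79.0 w62.0 q7 -0.77 shift [   2.8 -404.    62.7] turn -0.002
```

>>> play_rows --pt "0 -60 0 0" --pt "0 -120 0 0" --pt "0 -180 0 0" --pt "1 -240 0 0" --pt "2 -300 10 0" --pt "3 -350 30 0" --pt "3 -390 50 0" --pt "3 -404 62 0" --pt "3 -404 62 0" --pt "3 -404 62 0" --gripper -1

```text
time: 7.75
tool_pos: [0.4362, 0.1318, 0.1278]
eef_rot: [0.0, 0.996, 0.095, 0.0]
wrist_force: [-0.2, -0.2, 0.4]
width: 0.0855
gripper_force: 0.0
```

```bash
python3 - <<'E'
from w import *
tops('wrist2');mv(439,131.5,28,-78.9)
E
```

```text
h0.033 [351.  92.] [38. 38.] 51.8 [83. 68. 48.]
h0.042 [448.   9.] [86. 51.] 18.6 [133. 107.  87.]
h0.042 [439. 132.] [48. 48.] 65.4 [88. 72. 51.]
h0.042 [537. 131.] [61. 36.] 22.9 [216. 222. 182.]
h0.064 [552.  11.] [47. 42.] 27.4 [194.  43.  37.]
t7.8 at [436.3 131.8 127.9] yaw -79.2 w85.4 q7 -1.59 shift [ 2.5  0.7 99.9] turn -0.005
```

The roller I picked measures 48 mm across and 40 mm tall, so it is the larger one (the other is about 36 mm).

>>> play_rows --pt "3 1 45 0" --pt "3 1 80 0" --pt "3 1 100 0" --pt "3 1 100 0" --pt "3 1 100 0"

```text
time: 8.43
tool_pos: [0.4396, 0.1325, 0.0283]
eef_rot: [-0.0, 0.995, 0.095, 0.001]
wrist_force: [0.5, -0.1, 0.1]
width: 0.0854
gripper_force: 0.0
```

>>> play_rows --pt "0 0 0 0" --pt "0 0 0 0" --pt "0 0 0 0" --pt "0 0 0 0" --pt "0 0 0 0" --pt "0 0 -30 0" --pt "0 0 -80 0" --pt "0 0 -130 0" --pt "0 0 -145 0" --pt "0 0 -145 0" --gripper 1 --force 35

```text
time: 9.68
tool_pos: [0.4389, 0.1334, 0.1728]
eef_rot: [-0.0, 0.995, 0.096, 0.001]
wrist_force: [-0.0, 1.0, -2.0]
width: 0.0467
gripper_force: 36.8
```

```bash
python3 - <<'E'
from h import *
mv(439.3,-275.2,160,-78.9)
E
```

```text
t9.7 at [438.9 133.4 172.8] yaw -79.0 w46.7 q7 -1.62 shift [-77.7 401.2  12.3] turn -0.002
```

>>> play_rows --pt "-10 55 0 0" --pt "-20 110 0 0" --pt "-30 165 0 0" --pt "-42 220 0 0" --pt "-54 275 0 0" --pt "-65 330 0 0" --pt "-74 385 5 0" --pt "-78 401 12 0" --pt "-78 401 12 0" --pt "-78 401 12 0"

```text
time: 10.92
tool_pos: [0.4381, -0.2738, 0.1592]
eef_rot: [-0.001, 0.995, 0.096, -0.001]
wrist_force: [0.5, 0.3, -0.6]
width: 0.047
gripper_force: 36.8
```

```bash
python3 - <<'E'
from w import *
tops('wrist3');mv(439.3,-275.2,31,-78.9)
E
```

```text
h0.055 [ 338. -556.] [45.  4.] 4.3 [46. 33. 22.]
h0.064 [ 443. -135.] [47. 48.] 13.4 [45. 40. 34.]
h0.067 [ 509. -264.] [47. 47.] 9.0 [224. 214.  84.]
h0.042 [ 532. -138.] [27. 37.] 13.6 [148. 153. 148.]
t11.0 at [ 438.5 -273.8  159.6] yaw -78.9 w47.1 q7 -0.66 shift [  0.6   1.8 128.6] turn -0.000
```

>>> play_rows --pt "1 2 45 0" --pt "1 2 85 0" --pt "1 2 110 0" --pt "1 2 122 0" --pt "1 2 128 0" --pt "1 2 129 0" --pt "1 2 129 0"

```text
time: 11.85
tool_pos: [0.4405, -0.2775, 0.032]
eef_rot: [0.0, 0.995, 0.096, 0.001]
wrist_force: [-0.3, 0.1, -1.2]
width: 0.0469
gripper_force: 36.9
```

>>> play_rows --pt "0 0 0 0" --pt "0 0 0 0" --pt "0 0 0 0" --pt "0 0 -10 0" --pt "0 0 -40 0" --pt "0 0 -90 0" --pt "0 0 -140 0" --pt "0 0 -140 0" --gripper -0.45

```text
time: 12.85
tool_pos: [0.4421, -0.2787, 0.1755]
eef_rot: [0.002, 0.995, 0.096, 0.003]
wrist_force: [0.6, 0.0, -0.4]
width: 0.0619
gripper_force: 0.0
```

```bash
python3 - <<'E'
from h import *
mv(572.5,-128,130,-75.8)
E
```

```text
t12.8 at [ 442.1 -278.7  175.5] yaw -79.0 w61.9 q7 -0.66 shift [ 156.4 -123.3   45.9] turn -0.056
```

>>> play_rows --pt "40 -32 0 0" --pt "80 -63 0 0" --pt "120 -95 10 -0.03" --pt "150 -118 30 -0.056" --pt "156 -123 46 -0.056" --pt "156 -123 46 -0.056" --pt "156 -123 46 -0.056" --gripper -1

```text
time: 13.72
tool_pos: [0.5686, -0.1287, 0.1256]
eef_rot: [0.0, 0.993, 0.122, -0.0]
wrist_force: [-0.6, 0.1, -0.1]
width: 0.0853
gripper_force: 0.0
```

```bash
python3 - <<'E'
from w import *
tops('wrist4');mv(572.5,-128,28,-75.8)
E
```

```text
h0.033 [361.  80.] [17.  9.] 12.3 [117.  98.  69.]
h0.042 [460.  12.] [62. 52.] 17.9 [121.  97.  79.]
h0.063 [ 456. -131.] [23. 47.] 18.1 [18. 16. 13.]
h0.042 [ 572. -128.] [111.  36.] 13.7 [81. 82. 79.]
h0.066 [ 530. -268.] [26.  6.] 71.3 [148. 135.  43.]
h0.064 [554.   6.] [48. 48.] 74.8 [198.  47.  40.]
t13.8 at [ 569.  -128.6  126. ] yaw -76.0 w85.5 q7 -0.92 shift [ 3.6  0.1 98. ] turn -0.003
```

>>> play_rows --pt "4 0 45 0" --pt "4 0 80 0" --pt "4 0 98 0" --pt "4 0 98 0" --pt "4 0 98 0"

```text
time: 14.4
tool_pos: [0.5745, -0.1264, 0.0287]
eef_rot: [0.0, 0.992, 0.123, 0.001]
wrist_force: [0.2, 0.6, 0.8]
width: 0.0854
gripper_force: 0.0
```

>>> play_rows --pt "0 0 0 0" --pt "0 0 0 0" --pt "0 0 0 0" --pt "0 0 0 0" --pt "0 0 0 0" --pt "0 0 0 0" --pt "0 0 -30 0" --pt "0 0 -80 0" --pt "0 0 -130 0" --pt "0 0 -155 0" --pt "0 0 -155 0" --gripper 1 --force 45

```text
time: 15.78
tool_pos: [0.5745, -0.1258, 0.1837]
eef_rot: [0.0, 0.992, 0.124, 0.002]
wrist_force: [-0.3, 0.5, -2.8]
width: 0.0351
gripper_force: 45.9
```

```bash
python3 - <<'E'
from h import *
mv(489.8,-345.8,170,-78.9)
E
```

```text
t15.8 at [ 574.5 -125.8  183.7] yaw -75.8 w35.1 q7 -0.96 shift [-136.1  192.4   13.5] turn 0.054
```

>>> play_rows --pt "-30 42 0 0.02" --pt "-60 84 0 0.054" --pt "-90 127 0 0.054" --pt "-120 170 0 0.054" --pt "-136 192 13 0.054" --pt "-136 192 13 0.054" --pt "-136 192 13 0.054" --pt "-136 192 13 0.054"

```text
time: 16.77
tool_pos: [0.4896, -0.3436, 0.1689]
eef_rot: [-0.001, 0.995, 0.098, -0.0]
wrist_force: [0.4, -0.9, -2.0]
width: 0.0349
gripper_force: 45.7
```

```bash
python3 - <<'E'
from w import *
tops('wrist5',zmin=.025);mv(489.8,-345.8,31,-78.9)
E
```

```text
h0.072 [ 475. -548.] [177.   4.] 3.4 [44. 32. 21.]
h0.045 [ 440. -278.] [48. 47.] 3.3 [152. 128.  92.]
h0.064 [ 442. -141.] [36. 49.] 86.2 [32. 28. 23.]
h0.067 [ 509. -264.] [47. 47.] 32.3 [207. 184.  65.]
t16.8 at [ 489.6 -343.9  169.1] yaw -78.8 w35.6 q7 -0.58 shift [ -0.2   2.  138.1] turn 0.002
```

>>> play_rows --pt "0 2 50 0" --pt "0 2 95 0" --pt "0 2 120 0" --pt "0 2 132 0" --pt "0 2 138 0" --pt "0 2 138 0" --pt "0 2 138 0"

```text
time: 17.7
tool_pos: [0.4897, -0.3476, 0.0323]
eef_rot: [0.0, 0.995, 0.097, 0.001]
wrist_force: [-0.1, -0.6, -1.3]
width: 0.0355
gripper_force: 45.9
```

>>> play_rows --pt "0 0 0 0" --pt "0 0 0 0" --pt "0 0 0 0" --pt "0 0 -10 0" --pt "0 0 -40 0" --pt "0 0 -90 0" --pt "0 0 -150 0" --pt "0 0 -150 0" --gripper -0.2

```text
time: 18.7
tool_pos: [0.4916, -0.3496, 0.1869]
eef_rot: [0.003, 0.995, 0.096, 0.004]
wrist_force: [-0.5, -1.1, -0.8]
width: 0.0513
gripper_force: 0.0
```

```bash
python3 - <<'E'
from w import *
tops('wrist6',zmin=.025);mv(553.5,6.5,150,-90)
E
```

```text
h0.073 [ 498. -546.] [194.   4.] 3.2 [44. 32. 20.]
h0.045 [ 440. -277.] [48. 48.] 69.1 [154. 131.  93.]
h0.064 [ 442. -138.] [43. 48.] 84.6 [33. 28. 24.]
h0.045 [ 487. -348.] [111.  36.] 11.2 [84. 89. 85.]
h0.067 [ 509. -264.] [47. 47.] 57.2 [201. 179.  63.]
t18.8 at [ 490.4 -348.1  184.1] yaw -78.9 w51.1 q7 -0.58 shift [ 130.1 -336.    33.6] turn 0.194
```

>>> play_rows --pt "25 -56 0 0" --pt "45 -112 0 0.05" --pt "65 -168 0 0.1" --pt "88 -224 0 0.15" --pt "110 -280 5 0.19" --pt "125 -325 20 0.19" --pt "130 -336 33 0.19" --pt "130 -336 33 0.19" --pt "130 -336 33 0.19" --gripper -1

```text
time: 19.88
tool_pos: [0.5517, 0.0052, 0.1484]
eef_rot: [0.001, 1.0, 0.0, -0.0]
wrist_force: [0.3, -0.1, -0.1]
width: 0.0854
gripper_force: 0.0
```

```bash
python3 - <<'E'
from w import *
tops('wrist7',zmin=.025);mv(554,6.2,35)
E
```

```text
h0.042 [448.   9.] [87. 50.] 18.6 [58. 45. 34.]
h0.036 [ 435. -256.] [27.  6.] 12.4 [44. 36. 25.]
h0.063 [ 460. -143.] [36. 12.] 56.6 [19. 18. 17.]
h0.042 [559. 140.] [110.  38.] 23.1 [196. 203. 149.]
h0.064 [554.   7.] [47. 47.] 84.9 [82. 21. 16.]
t19.9 at [552.    5.2 148.7] yaw -90.0 w85.2 q7 -1.38 shift [  2.   -1.1 113.7] turn 0.000
```

>>> play_rows --pt "2 -1 50 0" --pt "2 -1 90 0" --pt "2 -1 114 0" --pt "2 -1 114 0" --pt "2 -1 114 0"

```text
time: 20.55
tool_pos: [0.5549, 0.0075, 0.0356]
eef_rot: [0.0, 1.0, 0.001, 0.001]
wrist_force: [-0.2, 0.5, -0.4]
width: 0.0855
gripper_force: 0.0
```

>>> play_rows --pt "0 0 0 0" --pt "0 0 0 0" --pt "0 0 0 0" --pt "0 0 0 0" --pt "0 0 0 0" --pt "0 0 -30 0" --pt "0 0 -80 0" --pt "0 0 -140 0" --pt "0 0 -165 0" --pt "0 0 -165 0" --gripper 1 --force 40

```text
time: 21.8
tool_pos: [0.5552, 0.0087, 0.2012]
eef_rot: [-0.0, 1.0, 0.002, 0.002]
wrist_force: [-0.6, 0.4, -1.1]
width: 0.0474
gripper_force: 41.7
```

```bash
python3 - <<'E'
from h import *
mv(498,300,200,-108.5)
E
```

```text
t21.8 at [555.2   8.7 201.2] yaw -89.8 w47.4 q7 -1.41 shift [ -56.  -291.5    1.2] turn 0.327
```

>>> play_rows --pt "-12 -50 0 0.06" --pt "-24 -100 0 0.12" --pt "-36 -150 0 0.18" --pt "-48 -205 0 0.24" --pt "-55 -260 0 0.3" --pt "-56 -291 0 0.327" --pt "-56 -291 0 0.327" --pt "-56 -291 0 0.327"

```text
time: 22.8
tool_pos: [0.4964, 0.2978, 0.1979]
eef_rot: [0.001, 0.987, -0.161, -0.001]
wrist_force: [0.9, -0.8, -0.9]
width: 0.0473
gripper_force: 41.9
```

```bash
python3 - <<'E'
from tray import *
W,r=tray('wtb','blue')
I=np.full((300,300,3),255,'u1')
ij=np.round(W-np.array([350,170])).astype(int);g=((ij>=0)&(ij<300)).all(1);I[ij[g][:,0],ij[g][:,1]]=(150,0,0)
cv2.imwrite('pics/tb.png',np.hstack([cv2.resize(load('wtb')[0][:,:,::-1],(480,300)),I]));mv(0,0,200)
E
```

```text
blue [494.5 316.8] [162. 148.] 71.4
tops 3461 [494.4 316.8] [162. 148.] 71.4
t22.9 at [496.7 297.4 198.3] yaw -108.6 w47.3 q7 -2.24 shift [-375.8  440.4   -0.5] turn 0.000
```

View pics/tb.png

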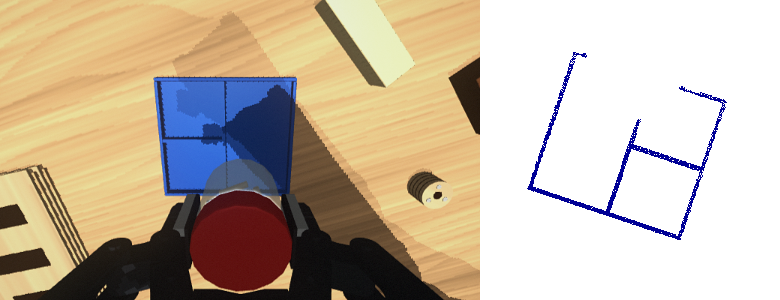

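The blue tray is at (225,137) in the wrist view, again with the small compartments on its +y side. Its centre is (494.5,316.8), with its x axis at -18.6°. The red jar goes to (541.7,344.2).

```bash
python3 - <<'E'
from h import *
mv(541.7,344.2,38,-108.6)
E
```

```text
t22.9 at [496.7 297.4 198.3] yaw -108.6 w47.3 q7 -2.24 shift [ 27.8 -59.1 160.2] turn -0.000
```

>>> play_rows --pt "14 -30 15 0" --pt "28 -59 40 0" --pt "28 -59 85 0" --pt "28 -59 122 0" --pt "28 -59 145 0" --pt "28 -59 155 0" --pt "28 -59 160 0" --pt "28 -59 160 0" --pt "28 -59 160 0"

```text
time: 23.98
tool_pos: [0.5428, 0.3469, 0.0404]
eef_rot: [-0.001, 0.987, -0.161, 0.001]
wrist_force: [0.2, 0.1, -1.2]
width: 0.0475
gripper_force: 41.9
```

>>> play_rows --pt "0 0 0 0" --pt "0 0 0 0" --pt "0 0 0 0" --pt "0 0 -10 0" --pt "0 0 -40 0" --pt "0 0 -90 0" --pt "0 0 -140 0" --pt "0 0 -140 0" --gripper -0.45

```text
time: 24.98
tool_pos: [0.545, 0.3475, 0.1845]
eef_rot: [-0.003, 0.987, -0.161, 0.003]
wrist_force: [-0.4, -0.2, -0.4]
width: 0.062
gripper_force: 0.0
```

```bash
python3 - <<'E'
from w import *
tops('wrist8',zmin=.025);mv(559,139.5,150,-67)
E
```

```text
h0.032 [353. 109.] [ 5. 24.] 81.4 [87. 74. 51.]
h0.042 [559. 141.] [111.  38.] 23.2 [212. 217. 161.]
h0.067 [542. 348.] [47. 47.] 73.1 [94. 24. 26.]
t25.0 at [543.3 347.  181.8] yaw -108.5 w61.6 q7 -2.24 shift [ 80.7 191.9  31.3] turn -0.725
```

>>> play_rows --pt "15 40 0 -0.12" --pt "32 80 0 -0.3" --pt "50 120 0 -0.45" --pt "65 160 10 -0.6" --pt "81 192 25 -0.725" --pt "81 192 31 -0.725" --pt "81 192 31 -0.725" --pt "81 192 31 -0.725" --gripper -1

```text
time: 26.02
tool_pos: [0.5577, 0.1402, 0.1482]
eef_rot: [-0.0, 0.98, 0.2, -0.0]
wrist_force: [-0.0, 0.5, 0.6]
width: 0.0854
gripper_force: 0.0
```

```bash
python3 - <<'E'
from h import *
mv(559,140,28,-67)
E
```

```text
t26.0 at [557.7 140.2 148.2] yaw -66.9 w85.4 q7 -1.29 shift [  1.1   0.8 120.2] turn 0.002
```

>>> play_rows --pt "1 0 55 0" --pt "1 0 95 0" --pt "1 0 120 0" --pt "1 0 120 0" --pt "1 0 120 0"

```text
time: 26.65
tool_pos: [0.5598, 0.1398, 0.0294]
eef_rot: [-0.0, 0.98, 0.2, 0.001]
wrist_force: [0.3, -0.5, 0.5]
width: 0.0852
gripper_force: 0.0
```

>>> play_rows --pt "0 0 0 0" --pt "0 0 0 0" --pt "0 0 0 0" --pt "0 0 0 0" --pt "0 0 0 0" --pt "0 0 0 0" --pt "0 0 -30 0" --pt "0 0 -80 0" --pt "0 0 -130 0" --pt "0 0 -155 0" --pt "0 0 -155 0" --gripper 1

```text
time: 28.02
tool_pos: [0.56, 0.1393, 0.185]
eef_rot: [-0.0, 0.98, 0.2, 0.002]
wrist_force: [-0.7, -1.0, -2.2]
width: 0.0353
gripper_force: 40.5
```

```bash
python3 - <<'E'
from h import *
mv(482.4,280.3,150,-108.6)
E
```

```text
t28.0 at [560.  139.3 185. ] yaw -67.0 w35.3 q7 -1.30 shift [ -16.5 -160.2   34.9] turn 0.726
```

>>> play_rows --pt "-4 -40 0 0.15" --pt "-8 -80 0 0.3" --pt "-12 -120 0 0.45" --pt "-16 -160 10 0.6" --pt "-16 -160 25 0.726" --pt "-16 -160 35 0.726" --pt "-16 -160 35 0.726" --pt "-16 -160 35 0.726"

```text
time: 29.02
tool_pos: [0.4821, 0.2792, 0.1484]
eef_rot: [0.0, 0.987, -0.161, 0.0]
wrist_force: [0.4, 0.9, 0.2]
width: 0.0354
gripper_force: 40.5
```

```bash
python3 - <<'E'
from h import *
mv(482.4,280.5,31,-108.6)
E
```

```text
t29.0 at [482.1 279.2 148.4] yaw -108.6 w35.4 q7 -2.19 shift [ -0.2  -1.3 117.4] turn 0.000
```

>>> play_rows --pt "0 -1 45 0" --pt "0 -1 80 0" --pt "0 -1 102 0" --pt "0 -1 112 0" --pt "0 -1 117 0" --pt "0 -1 117 0" --pt "0 -1 117 0"

```text
time: 29.9
tool_pos: [0.4826, 0.2812, 0.0321]
eef_rot: [-0.001, 0.987, -0.161, 0.001]
wrist_force: [-0.3, 0.5, -0.9]
width: 0.035
gripper_force: 40.6
```

>>> play_rows --pt "0 0 0 0" --pt "0 0 0 0" --pt "0 0 0 0" --pt "0 0 -10 0" --pt "0 0 -40 0" --pt "0 0 -90 0" --pt "0 0 -150 0" --pt "0 0 -200 0" --pt "0 0 -200 0" --pt "0 0 -200 0" --gripper -0.2

```text
time: 31.15
tool_pos: [0.4814, 0.2809, 0.2312]
eef_rot: [-0.0, 0.987, -0.161, -0.0]
wrist_force: [-0.4, -0.2, -1.4]
width: 0.0515
gripper_force: 0.0
```

```bash
python3 - <<'E'
from w import *
tops('wrist9',zmin=.025)
a=snap('scene','scene9')[0];b=snap('side','side9')[0]
sed=open('meas.py').read().replace("'scene0','side0'","'scene9','side9'").replace("(('scene',slice(0,1)),('side',slice(1,2)),('both',slice(0,2)))","(('both',slice(0,2)),)")
exec(sed)
cv2.imwrite('pics/end.png',cv2.resize(np.vstack([a[100:320],b[60:360]]),(640,520))[:,:,::-1])
E
```

```text
h0.033 [351.  92.] [39. 37.] 32.8 [181. 163. 118.]
h0.042 [449.  10.] [86. 50.] 18.1 [124. 103.  84.]
h0.045 [483. 282.] [ 36. 110.] 71.4 [164. 160. 123.]
h0.067 [542. 347.] [47. 47.] 89.0 [200.  61.  57.]
scene9 green [ 485. -309.] [147. 159.] 11.1 px [124 214] [216 269]
scene9 blue [477. 345.] [48. 52.] 63.5 px [420 168] [438 179]
side9 green [ 498. -255.] [79. 95.] 9.4 px [337 158] [364 172]
side9 blue [494. 322.] [168. 149.] 71.6 px [256 279] [363 336]
both 185 h0.033 [360.  92.] [22. 39.] 5.3 [146. 120.  85.]
both 1319 h0.042 [448.   9.] [88. 58.] 16.7 [110.  89.  68.]
both 484 h0.045 [ 439. -276.] [48. 51.] 6.9 [145. 123.  87.]
both 876 h0.063 [ 443. -134.] [46. 51.] 24.8 [41. 35. 28.]
both 1706 h0.045 [482. 281.] [ 40. 114.] 71.2 [135. 119.  83.]
both 940 h0.045 [ 488. -345.] [115.  46.] 12.9 [104. 102.  92.]
both 956 h0.066 [ 509. -264.] [47. 51.] 54.4 [153. 137.  49.]
both 1308 h0.066 [542. 347.] [46. 50.] 17.0 [160.  37.  31.]
both 624 h0.027 [756. 223.] [ 23. 104.] 19.1 [168. 142.  45.]
both 1652 h0.048 [824.  20.] [72. 73.] 39.1 [154. 135. 103.]
both 166 h0.028 [925. 130.] [18. 21.] 59.6 [125. 119. 107.]
both 181 h0.027 [924. -89.] [18. 21.] 37.8 [127. 121. 108.]
```

View pics/end.png

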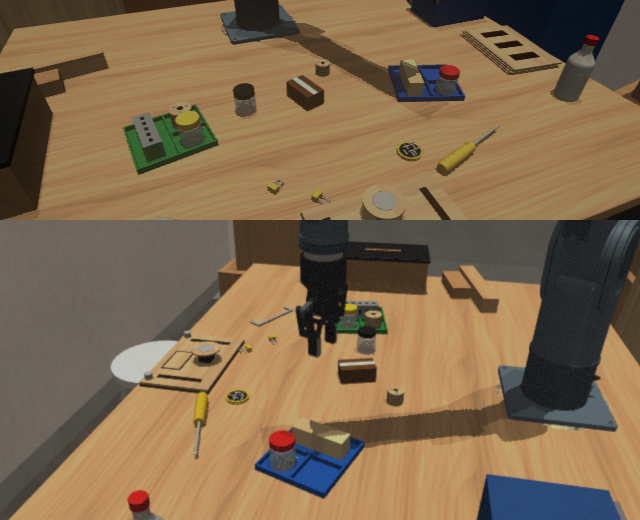

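The final views show the green tray around (170,135) with the channel, yellow jar and roller. The blue tray around (425,82) holds the batten and red jar. All five pieces are within a few mm of their compartment centres, and the black jar and carton haven't moved.

```bash
python3 -c "
from workcell import env
print(env.sign_off())"
```

```text
the job is handed in; nothing more can be done
None
```

Both kits are packed and the job is handed in after about 31 s of robot time; the final camera check put every piece within about 4 mm of its compartment centre, and the black-lidded jar and carton had not moved measurably.

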